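# Find the loose cover of the service box and push it open

### The job

The espresso machine's water stop valve sits in the low steel service box, under one of its four identical mat-topped panels. Three panels are fixed and one is pivoted: press the far end of each in turn until you find the one that rocks, then push that panel up until it stands fully open, so that the valve can be reached. Only press and push it with the fingertips, without gripping or forcing it, and leave the things on and beside the box where they stand.

Things in the scene. Friction and masses are not known exactly. Their poses are not given: they have to be found in the camera images.
- service_box: low steel box fixed on the worktop, 266 (x) x 294 (y) x 85 mm high. Origin at worktop height under the centre of its field of four panels; x across the box away from the robot, y along the row of panels to the left, z up. Panel tops, rim and ledge are level, at z = 85 mm. Front outer face x = -91.5, ends y = -147 and +147; plain ledge behind the panels from x = 83 to 174 mm
- panel_1 (a point): centre of the top of panel 1 (counted from the left; box y = +102 mm), fixed to the box. All four panels are alike: 160 mm along the box's x (-80 to +80), 64 mm along y, 8 mm thick, 4 mm apart. Three are rigid, one (a different one each time) is loose
- panel_2 (a point): centre of the top of panel 2 (counted from the left; box y = +34 mm), fixed to the box. As panel 1
- panel_3 (a point): centre of the top of panel 3 (counted from the left; box y = -34 mm), fixed to the box. As panel 1
- panel_4 (a point): centre of the top of panel 4 (counted from the left; box y = -102 mm), fixed to the box. As panel 1
- pivot (a point): middle of the pivot line, which runs along the box's y at x = +25 mm, z = 75 mm; the loose panel turns on it. Pressed with some 3 to 6 N on its far end (the 55 mm beyond the line) it sinks there and its near end (105 mm) rises; pressed on its near end it does not yield. The well below is 75 mm deep, free under the far end; the valve lies under the near end, at x = -35 mm, below z = 60 mm
- hatch (a joint): angle of the one loose panel about the pivot line, rad: 0 closed and flush, growing as its far end goes down and its near end rises; 1.57 upright, 1.75 at its stop, leaning 10 degrees away from the robot. The pivot is stiff (friction 0.10 N m; panel about 0.16 kg): the panel stays at any angle where it is left. The reading does not tell which panel it is
- leveller_mid (a point): centre of the coffee leveller, a steel disc 60 mm across and 34 mm high, standing loose on the ledge; to be left alone
- filter_basket_mid (a point): centre of the steel filter basket, 68 mm across and 28 mm high, standing loose on the ledge; to be left alone
- shot_glass_mid (a point): centre of the shot glass, 49 mm across and 61 mm high, standing loose on the worktop to the right of the box; to be left alone

How it is judged:
By the outcome, as a careful person would: the job done as asked, in the order asked, and still so for the second after the job is handed in, with the robot touching nothing.
It also fails if it takes over 48 s, if anything falls off the work surface, if the arm or the gripper's body presses on something with over 40 N, if the wrist force passes 120 N, or if a joint passes its speed limit or range.

### The arm

A 6-joint arm with a two-finger parallel gripper is mounted at the origin on a cart in front of the work surface, level with it; the furniture and walls round the work are solid. World frame = base frame: x ahead of the robot, y to its left, z up, the work surface at z = 0. Lengths are in m, angles in rad, forces in N, time in s.
With the tool pointing down it reaches from about 0.4 to 0.925 m from the base axis. Payload 12.5 kg.
Tool frame: the origin (TCP) lies on the centre line of the jaws, within the pads' length; the fingertips stand 25 mm ahead of it and the grasp point (between the pads) lies 6 mm ahead of it (robot.tip_reach is the distance from the TCP to the fingertips, in m); z points along the fingers, y is the line along which they close (so a half turn about z gives the same grasp; the last joint's range is limited). The gripper opens to 95 mm and grips with 3 to 60 N. Pads are 20 mm wide; open, the fingers measure 119 mm over their backs; the gripper's body (75 mm by 180 mm) begins 59 mm behind the grasp point.
Start: joints at [-1.235, 0.491, 1.559, -0, 1.092, -0.106], TCP at [0.267, -0.565, 0.24] pointing down, gripper open.
Joint ranges: [-3.1, 3.1], [-0.84, 2.19], [0.05, 2.79], [-1.13, 4.28], [0.06, 2.93], [-2.69, 2.69]. Speed limits (rad/s): [2.22, 2.22, 2.79, 3.14, 3.14, 3.14].

### API

Orientations are given as a 3x3 rotation matrix whose columns are the frame's x, y, z axes.
In Python, from rig import robot, vision gives the robot as it stands. The module is installed in compiled form; this text tells all that it offers.
- The arm moves only by the shell command python3 -m jog 'ROWS'. ROWS is JSON, one flat list of numbers, 7 for each row, row after row: the shift along the world's x, y, z scaled (see below), then the turn, a rotation vector about the world's x, y, z scaled (see below), then the opening, from 0 (shut) to 1 (fully open). A call has 1 to 10 rows; each row shifts and turns the commanded pose from where the row before left it; what a row does not reach is not made up. The controller multiplies each number of a shift by 0.03 m and each number of a turn by 0.08 rad. A row lasts 1/8 s, in which the tool goes at most 62.5 mm and 10.7 degrees, less where a joint would pass 70% of its speed; a pose out of reach is approached as far as the arm can. A call with a number of a shift or a turn outside -1 to 1 is refused whole. A call with a gripper value outside its range is refused whole. The fingers move at their own pace and stop on an object; the grip force is fixed at half the most. Time passes only in rows, so rows that do not move let the fingers close. It gives the time, the measured TCP pose, the force, the opening and the grip force at its end, in the units of the state.
- robot.read_state(): the state, without advancing time (a new reading comes with each control period).
- vision.snapshot(name): name is "scene" or "top" or "wrist"; returns a dict with "color" (480x640x3 uint8, red, green, blue), "camera_matrix" (3x3 intrinsics, pixels), "rvec" (rotation vector, rad) and "tvec" (3), from world to camera coordinates, as OpenCV has them; the wrist camera has in their place "mount" (4x4, takes a point from camera to tool coordinates, whose origin is the TCP and whose axes are the flange's). Camera axes: x right, y down, z forward; pixel columns grow to the right and rows downward; lengths in m; the calibration is good to about 2 mm. The wrist camera is an equidistant fisheye: a pixel r from the principal point sees the ray r / f radians off the axis. A picture is of the moment at which its call begins: read the wrist's pose just before it. There is no depth.
- robot.finish_job(): hands the job in; it is judged then, once.
The state is a dict: "clock": time; "joint_pos": joint angles; "joint_velocities": joint speeds; "tau": joint torques, N m; "tcp_pos": TCP position; "tcp_rot": TCP orientation; "wrist_force": force on the tool from outside, world axes, zero at the start; "moment": the same for the moment, N m; "gripper_width": opening from 0.0 (shut) to 1.0 (fully open); "grip_force": force on a finger pad.
Only numpy, scipy, OpenCV 4.12 (cv2) and the standard library are available. Lean on these libraries where they do the work, as an engineer would, in place of code of your own. Each camera call takes 0.05 s, during which the arm holds its last target. There are 200 camera calls.

## Working session

There is one attempt and no reset: what is moved stays moved. The work goes in short steps, Python scripts to look and compute and a shell command to move; the robot and the scene stay as the last step left them, time stands still between calls to the robot, and variables do not carry over. Pictures are saved under pics/ and viewed, at most 10 in all, crops included, and the job is handed in when it is done.

```bash
mkdir -p pics; python3 - <<'E'
from rig import robot, vision
import cv2,numpy as np
s=robot.read_state();print({k:np.round(v,3).tolist() for k,v in s.items()}, robot.tip_reach)
for n in("top","scene"):
    d=vision.snapshot(n);cv2.imwrite(f"pics/{n}0.png",d["color"][:,:,::-1]);print(n,np.round(d["camera_matrix"],1).tolist(),d["rvec"],d["tvec"])
E
```

```text
{'clock': 0.0, 'joint_pos': [-1.235, 0.492, 1.559, 0.0, 1.092, -0.106], 'joint_velocities': [-0.0, -0.0, 0.0, -0.001, 0.0, 0.001], 'tau': [-0.001, -61.265, -25.819, 0.069, 0.048, -0.0], 'tcp_pos': [0.267, -0.565, 0.239], 'tcp_rot': [[0.904, 0.428, -0.0], [0.428, -0.904, 0.001], [0.0, -0.001, -1.0]], 'wrist_force': [-0.144, 0.076, -0.045], 'moment': [-0.038, 0.032, -0.024], 'grip_force': 0.0, 'gripper_width': 1.0} 0.025
top [[502.2, 0.0, 318.0], [0.0, 502.2, 240.3], [0.0, 0.0, 1.0]] [ 2.10690374 -2.10317206  0.2362153 ] [-0.34760749  0.56000039  0.80185555]
scene [[492.6, 0.0, 335.1], [0.0, 492.6, 240.4], [0.0, 0.0, 1.0]] [ 2.05392398 -0.67886493  0.38715449] [-0.64062895  0.07624302  0.87462207]
```

View pics/top0.png

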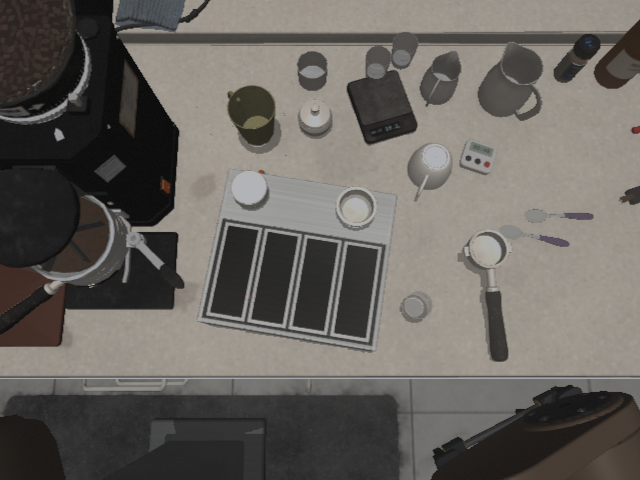

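View pics/scene0.png

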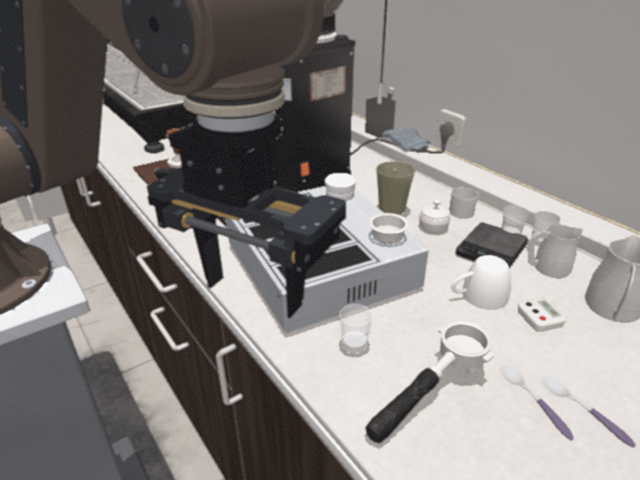

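The top view shows the four dark mats at (233,270), (274,278), (315,284), (357,291). The leveller is at (250,187), the basket at (356,207) and the glass at (415,306). Next I'll get the box pose from the mats.

```bash
cat > h.py <<'E'
import cv2,numpy as np
def ray(d,px,z):
    R=cv2.Rodrigues(d["rvec"])[0];C=-R.T@d["tvec"]
    uv=np.c_[np.atleast_2d(px),np.ones(len(np.atleast_2d(px)))]
    v=(R.T@np.linalg.inv(d["camera_matrix"])@uv.T).T
    return C+v*((z-C[2])/v[:,2])[:,None]
E
python3 - <<'E'
from rig import vision
from h import *
d=vision.snapshot("top");g=cv2.cvtColor(d["color"],cv2.COLOR_RGB2GRAY)
m=np.zeros_like(g);m[215:345,195:390]=(g[215:345,195:390]<75)*255
m=cv2.morphologyEx(m,cv2.MORPH_OPEN,np.ones((5,5)))
cs=[c for c in cv2.findContours(m,0,1)[0] if cv2.contourArea(c)>800]
P=[]
for c in cs:
    (cx,cy),wh,a=cv2.minAreaRect(c); p=ray(d,[cx,cy],.085)[0]
    w=ray(d,cv2.boxPoints(((cx,cy),wh,a)),.085)
    P.append(p[:2]);print(np.round(p,4),wh,np.round(np.linalg.norm(np.diff(w,axis=0),axis=1),3))
P=np.array(sorted(P,key=lambda p:-p[1]))
o=P.mean(0);Y=(P[0]-P[3]);Y/=np.linalg.norm(Y);X=np.array([Y[1],-Y[0]])
print("o",o,"yaw",np.arctan2(X[1],X[0]),"pitch",np.linalg.norm(P[0]-P[3])/3)
for n,px,z in(("lev",[250,186],.119),("bask",[356,206],.113),("glass",[415,306],.03)):
    q=ray(d,px,z)[0][:2]-o;print(n,np.round([q@X,q@Y],3))
E
```

```text
[ 0.4712 -0.4084  0.085 ] (31.102495193481445, 89.11817169189453) [0.147 0.052 0.147]
[ 0.4821 -0.3416  0.085 ] (31.071409225463867, 88.4466552734375) [0.146 0.052 0.146]
[ 0.4931 -0.2745  0.085 ] (31.0366268157959, 88.63774871826172) [0.147 0.052 0.147]
[ 0.5039 -0.2077  0.085 ] (30.79022979736328, 88.84060668945312) [0.148 0.052 0.147]
o [ 0.4875403  -0.30805412] yaw -0.16171332142425537 pitch 0.06778834744316081
lev [0.138 0.097]
bask [ 0.134 -0.08 ]
glass [-0.002 -0.21 ]
```

```bash
python3 -m jog '[1,0.54,0,0,0,-0.94,0, 1,0.54,0,0,0,-0.94,0, 1,0.54,0,0,0,-0.94,0, 1,0.54,0,0,0,-0.94,0, 1,0.54,0,0,0,-0.94,0, 1,0.54,0,0,0,-0.94,0, 1,0.54,-0.9,0,0,-0.94,0, 1,0.54,-0.9,0,0,-0.96,0, 0.94,0.54,-0.9,0,0,0,0, 0,0,-0.9,0,0,0,0]'
python3 - <<'E'
from rig import robot
import numpy as np
s=robot.read_state();print(np.round(s["tcp_pos"],4),np.round(s["tcp_rot"],3).tolist(),np.round(s["wrist_force"],2),s["gripper_width"],s["clock"])
E
```

```text
clock: 1.4
tcp_pos: [0.5371, -0.4176, 0.1303]
tcp_rot: [[0.987, -0.158, -0.0], [-0.158, -0.987, 0.0], [-0.0, -0.0, -1.0]]
wrist_force: [0.2, -0.2, -0.2]
gripper_width: 0.022
grip_force: 0.0
[ 0.5371 -0.4176  0.1303] [[0.987, -0.158, -0.0], [-0.158, -0.987, 0.0], [-0.0, -0.0, -1.0]] [ 0.16 -0.19 -0.19] 0.022259279146290552 1.4
```

```bash
python3 -m jog '[0,0,-0.6,0,0,0,0, 0,0,0,0,0,0,0]' | grep -E "pos|wrist_f"
python3 -m jog '[0,0,-0.1,0,0,0,0, 0,0,0,0,0,0,0]'| grep -E "pos|wrist_f"
```

```text
tcp_pos: [0.535, -0.4192, 0.1128]
wrist_force: [0.4, 0.1, 0.8]
tcp_pos: [0.5354, -0.4196, 0.1113]
wrist_force: [-0.5, -0.2, 0.0]
```

```bash
python3 -m jog '[0,0,-0.04,0,0,0,0, 0,0,0,0,0,0,0]' | grep -E "pos|wrist_f"
```

```text
tcp_pos: [0.5355, -0.4195, 0.1104]
wrist_force: [-1.6, -0.8, 4.4]
```

```bash
python3 -m jog '[0,0,-0.03,0,0,0,0, 0,0,0,0,0,0,0]' | grep -E "pos|wrist_f"
```

```text
tcp_pos: [0.5355, -0.4195, 0.1103]
wrist_force: [-3.3, 2.5, 12.3]
```

```bash
python3 -m jog '[0,0,0.4,0,0,0,0, 0.12,0.745,0,0,0,0,0, 0.12,0.745,0,0,0,0,0, 0.12,0.745,0,0,0,0,0, 0,0,-0.34,0,0,0,0, 0,0,0,0,0,0,0]' | grep -E "pos|wrist_f"; python3 -m jog '[0,0,-0.05,0,0,0,0, 0,0,0,0,0,0,0]' | grep -E "pos|wrist_f"
```

```text
tcp_pos: [0.5469, -0.3514, 0.1103]
wrist_force: [1.5, 3.7, 6.6]
tcp_pos: [0.5469, -0.3515, 0.1103]
wrist_force: [-2.2, 8.3, 18.7]
```

```bash
python3 -m jog '[0,0,-0.03,0,0,0,0, 0,0,0,0,0,0,0]' | grep -E "pos|wrist_f"
```

```text
tcp_pos: [0.5469, -0.3515, 0.1102]
wrist_force: [-3.5, 10.6, 26.7]
```

Panels 4 and 3 are rigid. Next is panel 2.

```bash
python3 -m jog '[0,0,0.5,0,0,0,0, 0.12,0.745,0,0,0,0,0, 0.12,0.745,0,0,0,0,0, 0.12,0.745,0,0,0,0,0, 0,0,-0.4,0,0,0,0, 0,0,0,0,0,0,0]' | grep -E "pos|wrist_f"; python3 -m jog '[0,0,-0.04,0,0,0,0, 0,0,0,0,0,0,0]' | grep -E "pos|wrist_f"
```

```text
tcp_pos: [0.5574, -0.2846, 0.1104]
wrist_force: [0.6, 1.2, 2.2]
tcp_pos: [0.5573, -0.2847, 0.1103]
wrist_force: [-0.6, 7.2, 13.1]
```

```bash
python3 -m jog '[0,0,-0.03,0,0,0,0, 0,0,0,0,0,0,0]' | grep -E "pos|wrist_f"
```

```text
tcp_pos: [0.5573, -0.2847, 0.1102]
wrist_force: [-2.9, 7.9, 21.2]
```

```bash
python3 -m jog '[0,0,0.5,0,0,0,0, 0.12,0.745,0,0,0,0,0, 0.12,0.745,0,0,0,0,0, 0.12,0.745,0,0,0,0,0, 0,0,-0.4,0,0,0,0, 0,0,0,0,0,0,0]' | grep -E "pos|wrist_f"; python3 -m jog '[0,0,-0.05,0,0,0,0, 0,0,-0.03,0,0,0,0]' | grep -E "pos|wrist_f"
```

```text
tcp_pos: [0.5677, -0.2175, 0.1107]
wrist_force: [0.1, -0.4, -0.7]
tcp_pos: [0.5679, -0.2185, 0.1097]
wrist_force: [-0.1, 0.5, 5.4]
```

```bash
python3 -m jog '[0,0,-0.1,0,0,0,0, 0,0,-0.1,0,0,0,0, 0,0,0,0,0,0,0]' | grep -E "pos|wrist_f"
```

```text
tcp_pos: [0.5687, -0.2187, 0.104]
wrist_force: [4.4, 0.2, 4.1]
```

Panel 1 rocks, so I'll keep pressing its far end down.

```bash
python3 -m jog '[0,0,-0.15,0,0,0,0, 0,0,-0.15,0,0,0,0, 0,0,-0.15,0,0,0,0, 0,0,-0.15,0,0,0,0, 0,0,0,0,0,0,0]' | grep -E "pos|wrist_f"
python3 - <<'E'
from rig import vision
import cv2
d=vision.snapshot("top");cv2.imwrite("pics/top1.png",cv2.resize(d["color"][130:370,180:460,::-1],None,fx=2,fy=2))
E
```

```text
tcp_pos: [0.5674, -0.218, 0.0849]
wrist_force: [1.2, -0.4, 0.9]
```

View pics/top1.png

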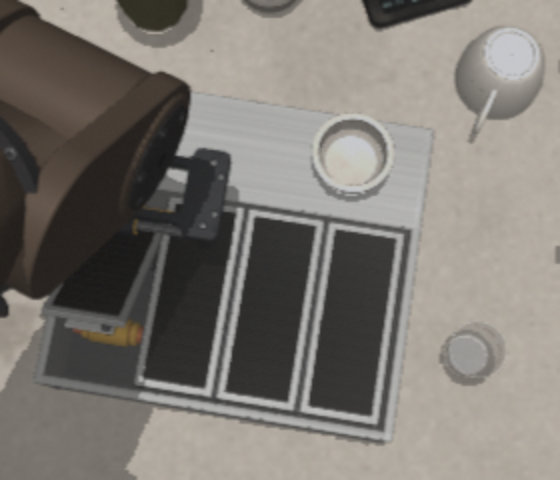

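The panel has risen: its near edge runs from about (48,312) to (145,318) in the crop. The valve is visible below it, and the leveller and basket haven't moved. Next I'll lift off and go round to the robot side.

```bash
python3 -m jog '[0,0,0.9,0,0,0,0, 0,0,0.9,0,0,0,0, 0,0,0.9,0,0,0,0, 0,0,0.9,0,0,0,0, 0,0,0.9,0,0,0,0, -0.95,0.157,0.9,0,0,0,0, -0.95,0.157,0,0,0,0,0, -0.95,0.157,0,0,0,0,0, -0.95,0.157,0,0,0,0,0, -0.95,0.157,0,0,0,0,0]' | grep -E "pos|wrist_f|clock"
python3 - <<'E'
from rig import vision
import cv2
d=vision.snapshot("top");cv2.imwrite("pics/top2.png",cv2.resize(d["color"][130:370,180:460,::-1],None,fx=2,fy=2))
d=vision.snapshot("scene");cv2.imwrite("pics/scene2.png",d["color"][:,:,::-1])
E
```

```text
clock: 8.2
tcp_pos: [0.424, -0.194, 0.2471]
wrist_force: [-0.3, -0.8, 0.1]
```

View pics/scene2.png

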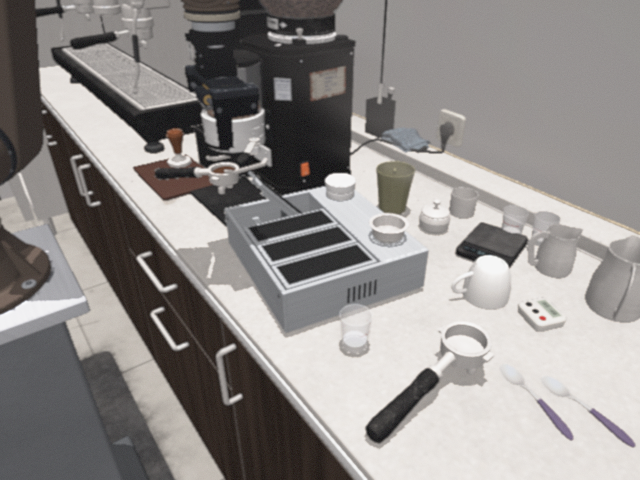

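View pics/top2.png

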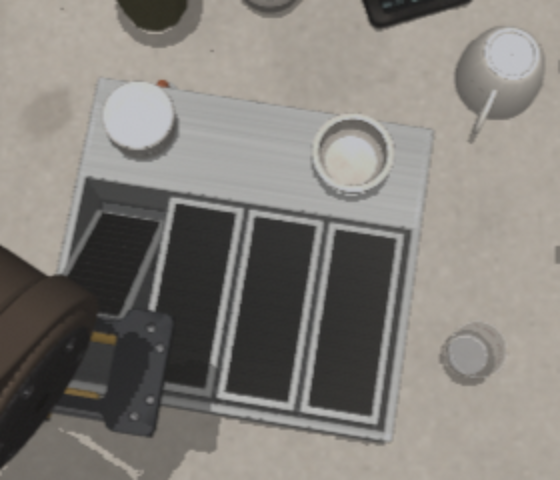

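The scene view shows the panel tilted and everything else in place. I'll lower the fingertips in front of the near edge and push away from the robot.

```bash
python3 -m jog '[0,0,-0.8,0,0,0,0, 0,0,-0.8,0,0,0,0, 0,0,-0.8,0,0,0,0, 0,0,-0.8,0,0,0,0, 0.49,-0.08,0,0,0,0,0, 0.33,-0.054,0,0,0,0,0, 0.33,-0.054,0,0,0,0,0, 0,0,0,0,0,0,0]' | grep -E "pos|wrist_f|clock"
python3 -m jog '[0.33,-0.054,0,0,0,0,0, 0.33,-0.054,0,0,0,0,0, 0.33,-0.054,0,0,0,0,0]' | grep -E "pos|wrist_f|clock"
```

```text
clock: 9.3
tcp_pos: [0.4608, -0.2003, 0.1519]
wrist_force: [-0.2, -1.6, 0.1]
clock: 9.68
tcp_pos: [0.4904, -0.2052, 0.1516]
wrist_force: [-1.8, 0.4, 1.6]
```

```bash
python3 -m jog '[0.27,-0.044,0,0,0,0,0, 0.27,-0.044,0,0,0,0,0, 0.27,-0.044,0,0,0,0,0, 0.27,-0.044,0,0,0,0,0, 0,0,0,0,0,0,0]' | grep -E "pos|wrist_f|clock"
python3 -m jog '[0.13,-0.021,0,0,0,0,0, 0,0,0,0,0,0,0]' | grep -E "pos|wrist_f|clock"
```

```text
clock: 10.3
tcp_pos: [0.5224, -0.2103, 0.1513]
wrist_force: [-0.2, 0.1, 0.4]
clock: 10.55
tcp_pos: [0.5259, -0.2109, 0.1514]
wrist_force: [-1.0, 0.5, -0.4]
```

```bash
python3 -m jog '[0.07,-0.011,0,0,0,0,0, 0,0,0,0,0,0,0]' | grep -E "pos|wrist_f"
python3 -m jog '[0.05,-0.008,0,0,0,0,0, 0,0,0,0,0,0,0]' | grep -E "pos|wrist_f"
```

```text
tcp_pos: [0.528, -0.2112, 0.1514]
wrist_force: [-1.3, 0.5, -0.5]
tcp_pos: [0.5295, -0.2115, 0.1515]
wrist_force: [-1.1, 1.0, -0.8]
```

```bash
python3 -m jog '[0.05,-0.008,0,0,0,0,0, 0,0,0,0,0,0,0]' | grep -E "pos|wrist_f"
```

```text
tcp_pos: [0.53, -0.2115, 0.1513]
wrist_force: [-7.2, 0.9, 2.2]
```

It has reached its stop (7 N). Backing off and checking.

```bash
python3 -m jog '[-0.4,0.065,0,0,0,0,0, -0.9,0.147,0,0,0,0,0, -0.9,0.147,0,0,0,0,0, -0.9,0.147,0.3,0,0,0,0, 0,0,0.9,0,0,0,0, 0,0,0.9,0,0,0,0, 0,-0.9,0.9,0,0,0,0, 0,-0.9,0,0,0,0,0, 0,-0.9,0,0,0,0,0, 0,0,0,0,0,0,0]' | grep -E "pos|wrist_f|clock"
python3 - <<'E'
from rig import vision
import cv2
d=vision.snapshot("top");cv2.imwrite("pics/top3.png",cv2.resize(d["color"][130:370,180:460,::-1],None,fx=2,fy=2))
d=vision.snapshot("scene");cv2.imwrite("pics/scene3.png",d["color"][:,:,::-1])
E
```

```text
clock: 12.55
tcp_pos: [0.4377, -0.2787, 0.2415]
wrist_force: [-1.1, 0.3, -0.0]
```

View pics/top3.png

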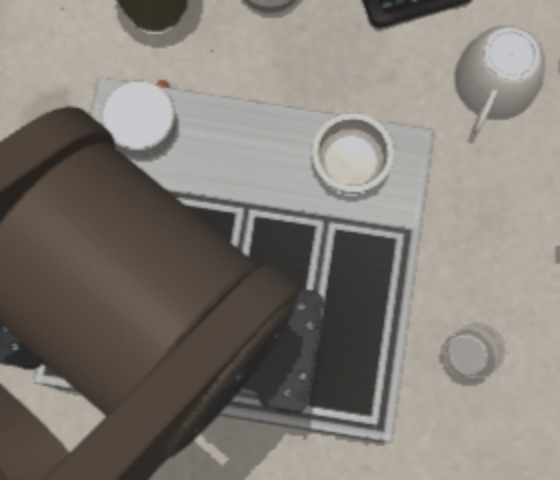

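View pics/scene3.png

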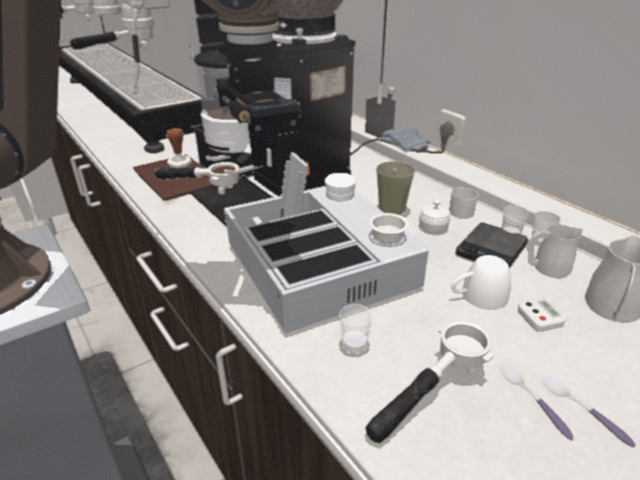

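The panel stands open at (293,185), leaning away from the robot, and the leveller, basket and glass are where they were. The arm is clear, so I'll hand in.

```bash
python3 -c "
from rig import robot
print(robot.finish_job())"
```

```text
the job is handed in; nothing more can be done
None
```

Panel 1 was the loose one: pressed in the order 4, 3, 2, 1, only it rocked; it was pushed up to its stop and stands open, nothing else moved, and the job was handed in at about 12.6 s.

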